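# Make up the match kit and the coach's kit in the under-stair sports cubby

## Task

Make up the two badminton kits from the things lying about in the cubby: the white shuttlecock and the blue wristband go into the clear acrylic box for the match player, and the yellow shuttlecock, the orange cone and the stopwatch into the green tray for the coach. Give each thing a compartment to itself, resting flat on its floor, shuttlecocks and cone upright as they stand now and the stopwatch display up. Leave the spare blue cone, the mug and the box's lid where they are.

Things in the scene. Friction and masses are not known exactly. Their poses are not given: they have to be found in the camera images.
- shuttle_white: nylon badminton shuttlecock standing cap up on its skirt, white skirt, cream cap with a red collar under it. Loose, about 12 g, 80 mm tall. Skirt: 64 mm across at the foot, narrowing to 27 mm at 54 mm height. Cap: upright round side 26 mm across from 54 to 70 mm height (the place to grip), then a domed top. Origin: centre of the underside; z up. Round about z.
- shuttle_yellow: nylon badminton shuttlecock standing cap up on its skirt, yellow skirt, cream cap with a red collar under it. Loose, about 12 g, 80 mm tall. Skirt: 64 mm across at the foot, narrowing to 27 mm at 54 mm height. Cap: upright round side 26 mm across from 54 to 70 mm height (the place to grip), then a domed top. Origin: centre of the underside; z up. Round about z.
- wristband: blue hard silicone wristband lying flat: a rigid ring 62 mm outside, 55 mm inside, 14 mm high. Loose, about 18 g. It can be gripped across its outside. Origin: centre of the underside; z up.
- cone_orange: mini cone marker of orange plastic. Loose, about 25 g, 76 mm tall, round flange foot 66 mm across and 4 mm thick, body 48 mm across just above the flange, narrowing evenly to 22 mm at the top. Origin: centre of the underside; z up. Round about z.
- stopwatch: black sports stopwatch lying display up: body 50 mm (x) by 60 mm (y) by 20 mm high with rounded edges, silver face with a grey-green display; two red push buttons and a wire loop stand out 4 to 6 mm on its +y side, the x sides are plain (grip it across x). Loose, about 50 g. Origin: centre of the underside; z up.
- clear_box: clear acrylic box (match player's), open, pale edges, white catches on the short ends. Outer 192 (x) by 134 (y) mm, walls 40 mm high, walls and floor 4 mm thick; a divider 4 mm thick with its top 32 mm up parts it into two compartments 90 (x) by 126 (y) mm inside, centres at x = -47, +47 mm, y = 0, floor 4 mm above the origin. Origin: centre of the underside; x along its length, z up. Fixed.
- green_tray: green plastic tray (coach's), open. Outer 286 (x) by 134 (y) mm, walls 40 mm high, walls and floor 4 mm thick; two dividers 4 mm thick with their tops 32 mm up part it into three compartments 90 (x) by 126 (y) mm inside, centres at x = -94, 0, +94 mm, y = 0, floor 4 mm above the origin. Origin: centre of the underside; x along its length, z up. Fixed.
- cone_blue: mini cone marker of blue plastic. Loose, about 25 g, 76 mm tall, round flange foot 66 mm across and 4 mm thick, body 48 mm across just above the flange, narrowing evenly to 22 mm at the top. Origin: centre of the underside; z up. Round about z. A spare that stays in the stock: leave it where it stands.
- mug: black ceramic mug, 82 mm across, 92 mm high, handle on its +y side. Loose, 340 g. Origin: centre of the underside; z up. Leave it where it stands.
- lid: deep clip-on lid of the clear box, clear acrylic with pale edges and white clips on the short ends, a white strip in the middle of its top, lying open side down: 200 mm (x) by 142 mm (y) by 50 mm high. Loose, 180 g. Origin: centre of the underside; z up. Leave it where it lies.

How it is judged:
By the outcome, as a careful person would: the job done as asked, in the order asked, and still so for the second after the job is handed in, with the robot touching nothing.
It also fails if it takes over 120 s, if anything falls off the work surface, if the arm or the gripper's body presses on something with over 40 N, if the wrist force passes 120 N, or if a joint passes its speed limit or range.

## Robot

A 6-joint arm with a two-finger parallel gripper is mounted at the origin on the work surface. World frame = base frame: x ahead of the robot, y to its left, z up, the work surface at z = 0. Lengths are in m, angles in degrees, forces in N, time in s.
With the tool pointing down it reaches from about 0.35 to 0.875 m from the base axis. Payload 4.2 kg.
Tool frame: the origin (TCP) lies midway between the tips of the shut fingers; the grasp point (between the pads) lies 19 mm behind it (r.pinch_z is the distance from the TCP to the grasp point, in m); z points along the fingers, y is the line along which they close (so a half turn about z gives the same grasp; the last joint's range is limited). The gripper opens to 87 mm and grips with 3 to 60 N. Pads are 19 mm wide; open, the fingers measure 117 mm over their backs; the gripper's body (75 mm by 190 mm) begins 51 mm behind the grasp point.
Start: joints at [79.847, 22.042, 0.453, 0, -68.411, -14.817], TCP at [0.264, 0.567, 0.223] pointing down, gripper open.
Joint ranges: [-179.83, 179.83], [-69.29, 118.12], [-61.27, 80.66], [-181.25, 117.63], [-171.15, -9.14], [-177.46, 177.46]. Speed limits (degrees/s): [159.86, 159.86, 180, 180, 180, 180].

## Interface

Orientations are given as a 3x3 rotation matrix whose columns are the frame's x, y, z axes.
In Python, from station import r, imaging, models gives the robot as it stands. The module is installed in compiled form; this text tells all that it offers.
- The arm moves only by the tool apply_moves, never from a script. Its argument "moves" is a list of rows, each a list of 2 entries, a list of its own where there are three numbers: the shift along the tool's x, y, z in m, then the turn about the tool's z in degrees. A call has 1 to 5 rows; each row shifts and turns the commanded pose from where the row before left it, along the tool's axes as they then stand; what a row does not reach is not made up. A row lasts 1/12 s, in which the tool goes at most 41.7 mm and 7.16 degrees, less where a joint would pass 70% of its speed; a pose out of reach is approached as far as the arm can. A call is refused whole if a number of a shift passes 0.0417 or a number of a turn 7.16, either way. A call with a gripper value outside its range is refused whole. "hand" is the finger opening in m, from 0 to 0.087, set as the call begins (left out, the last holds). The fingers move at their own pace and stop on an object; the grip force is fixed at half the most. Time passes only in rows, so rows that do not move let the fingers close. It gives the time, the measured TCP pose, the force, the opening and the grip force at its end, in the units of the state.
- r.sense(): the state, without advancing time (a new reading comes with each control period).
- imaging.capture(name): name is "scene" or "top" or "wrist"; returns a dict with "frame" (420x560x3 uint8, blue, green, red), "intrinsics" (3x3 intrinsics, pixels), "eye" and "orientation" of the camera in the world. Camera axes: x right, y down, z forward; pixel columns grow to the right and rows downward; lengths in m; the calibration is good to about 2 mm. A picture is of the moment at which its call begins. There is no depth.
- r.finish_job(): hands the job in; it is judged then, once.
Trained networks look in a picture, given as the dict that the camera call returned (one of the last four; its "shot" number tells which), for a name from the list of things; names that differ only in an ending like _2 or _b are one class to them, and where a whole thing is asked for, a point or a joint stands for the part that bears it (a point fixed in the world has none). Each returns a list of dicts, best first, with "confidence" (0 to 1); they miss things now and then, are a little off and sometimes report something else, mostly with a low value. They report only what shows in the picture. A call takes as long as a camera call.
- models.cut_out(picture, target): "region" (420x560 bool, what is visible of it) and "extent" ([left, top, width, height] as shares, 0 to 1, of the picture: columns of its width, rows of its height, round what is visible of it).
- models.place_of(picture, target): "at" ([column, row] as shares, 0 to 1, of the picture: columns of its width, rows of its height: a listed point, or the origin of a listed thing).
The state is a dict: "time_s": time; "joints": joint angles; "joint_velocities": joint speeds; "effort": joint torques, N m; "tcp_pos": TCP position; "ee_rot": TCP orientation; "wrist_force": force on the tool from outside, world axes, zero at the start; "moment": the same for the moment, N m; "gripper_width": opening from 0.0 (shut) to 1.0 (fully open); "gripper_force": force on a finger pad.
Only numpy, scipy, OpenCV 4.12 (cv2) and the standard library are available. Lean on these libraries where they do the work, as an engineer would, in place of code of your own. Each camera call takes 0.05 s, during which the arm holds its last target. There are 200 camera calls.

## Working session

There is one attempt and no reset: what is moved stays moved. The work goes in short steps, Python scripts to look and compute and a tool call to move; the robot and the scene stay as the last step left them, time stands still between calls to the robot, and variables do not carry over. Pictures are saved under pics/ and viewed, at most 16 in all, crops included, and the job is handed in when it is done.

Besides the shell and the picture viewer there is one more tool, called after ">>>" as name(argument=value, ...) on one line, values as JSON. apply_moves: Moves the arm, as the interface text tells. Its arguments: {"type":"object","properties":{"moves":{"type":"array"},"hand":{"type":"number"}},"required":["moves"]}

```bash
mkdir -p pics; cat > h.py <<'E'
import numpy as np, cv2
from station import r, imaging, models
def px(p,uv):
    return np.array(uv)*[560,420]
def ray(p,uv):
    K=np.array(p["intrinsics"]);R=np.array(p["orientation"])
    d=R@np.linalg.solve(K,[uv[0],uv[1],1.]);return np.array(p["eye"]),d/np.linalg.norm(d)
def onz(p,uv,z):
    e,d=ray(p,uv);return e+d*(z-e[2])/d[2]
def tri(rs):
    A=np.zeros((3,3));b=np.zeros(3)
    for e,d in rs:
        M=np.eye(3)-np.outer(d,d);A+=M;b+=M@e
    x=np.linalg.solve(A,b);return x,max(np.linalg.norm((np.eye(3)-np.outer(d,d))@(x-e)) for e,d in rs)
def proj(p,X):
    c=np.array(p["orientation"]).T@(np.array(X)-p["eye"]);q=np.array(p["intrinsics"])@c;return q[:2]/q[2]
E
python3 - <<'E'
from h import *
np.set_printoptions(precision=3,suppress=True)
s=r.sense();print(s["tcp_pos"],s["ee_rot"],r.pinch_z,s["time_s"])
P={n:imaging.capture(n) for n in("scene","top","wrist")}
for n,p in P.items():
    cv2.imwrite(f"pics/{n}0.png",p["frame"]);print(n,p["eye"],p["orientation"],p["intrinsics"][0])
for t in "shuttle_white shuttle_yellow wristband cone_orange stopwatch clear_box green_tray cone_blue mug lid".split():
    rs=[]
    for n in("scene","top"):
        o=models.place_of(P[n],t)
        for k in o[:2]: print(t,n,round(k["confidence"],2),px(0,k["at"]),onz(P[n],px(0,k["at"]),0))
        if o: rs.append(ray(P[n],px(0,o[0]["at"])))
    if len(rs)==2: print("   tri",*tri(rs))
print(r.sense()["time_s"])
E
```

```text
[0.264 0.566 0.221] [[ 0.906 -0.422 -0.001]
 [-0.422 -0.906 -0.002]
 [ 0.     0.002 -1.   ]] 0.0187 0.0
scene [0.958 0.198 0.716] [[-0.477  0.759 -0.443]
 [ 0.879  0.415 -0.236]
 [ 0.005 -0.502 -0.865]] [388.134   0.    280.604]
top [0.424 0.001 1.132] [[ 0.009 -0.988  0.152]
 [-1.    -0.008  0.004]
 [-0.003 -0.152 -0.988]] [510.179   0.    276.79 ]
wrist [0.324 0.538 0.384] [[-0.423 -0.879 -0.222]
 [-0.906  0.41   0.102]
 [ 0.002  0.245 -0.97 ]] [309.459   0.    280.329]
shuttle_white scene 0.73 [180.096 120.582] [ 0.493 -0.331  0.   ]
shuttle_white scene 0.67 [255.92 138.18] [ 0.452 -0.14   0.   ]
shuttle_white top 0.8 [340.48 276.99] [ 0.45  -0.135  0.   ]
   tri [ 0.505 -0.187  0.1  ] 0.08610276004056563
shuttle_yellow scene 0.61 [369.88  175.182] [0.421 0.138 0.   ]
shuttle_yellow top 0.78 [211.008 283.794] [0.432 0.149 0.   ]
   tri [0.433 0.143 0.018] 0.003591601619922122
wristband scene 0.52 [314.888 158.886] [0.439 0.01  0.   ]
wristband top 0.63 [220.808 139.692] [0.76  0.136 0.   ]
   tri [0.667 0.096 0.316] 0.0028843342496951544
cone_orange scene 0.83 [286.72  207.816] [0
[... 552 characters left out ...]
ene 0.62 [183.512 243.81 ] [ 0.76  -0.129  0.   ]
green_tray top 0.97 [140.504 244.314] [0.518 0.308 0.   ]
   tri [0.671 0.119 0.353] 0.2051683901582062
cone_blue scene 0.57 [222.32 178.92] [ 0.589 -0.146  0.   ]
cone_blue top 0.73 [342.72  213.486] [ 0.591 -0.142  0.   ]
cone_blue top 0.65 [138.208 245.994] [0.514 0.313 0.   ]
   tri [ 0.591 -0.142  0.005] 0.001436247088873647
mug scene 0.8 [297.92  303.114] [0.757 0.13  0.   ]
mug top 0.85 [223.72  136.584] [0.767 0.129 0.   ]
   tri [0.762 0.129 0.016] 0.0018141448233917894
lid scene 0.86 [182.672 240.408] [ 0.754 -0.135  0.   ]
lid top 0.69 [337.624 140.7  ] [ 0.759 -0.132  0.   ]
   tri [ 0.757 -0.131  0.009] 5.681021413826135e-05
1.15
```

View pics/scene0.png

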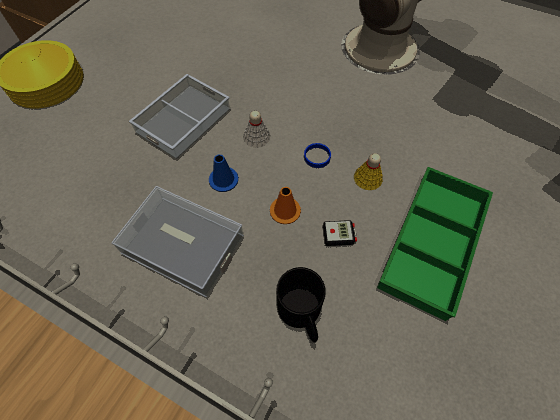

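View pics/top0.png

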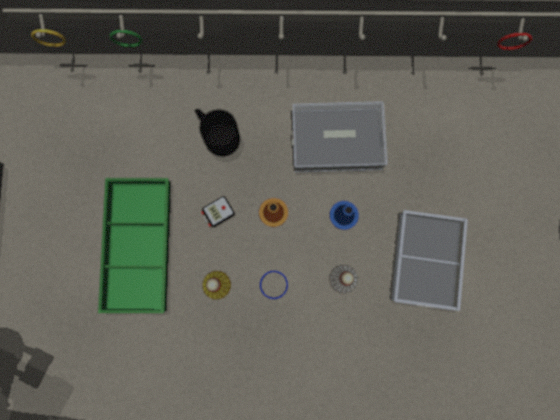

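View pics/wrist0.png

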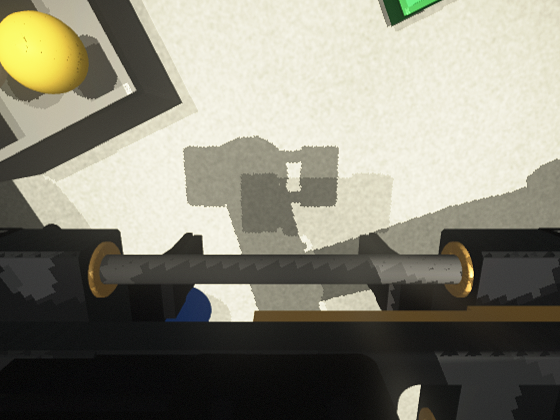

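The scene view shows the clear box at (180,115), the white shuttle at (256,128), the wristband at (317,155), the yellow shuttle at (370,170), the orange cone at (286,203), the stopwatch at (340,232) and the tray at (438,240). The top view agrees with this. The networks' "wristband" at (220,140) is actually the mug. The wrist view shows only the surface, the tray's corner and a dish off to the side. Next I'll fit the model silhouettes to the masks in both views, with height left free.

```bash
cat >> h.py <<'E'
from scipy.optimize import minimize
def ring(rad,z): 
    a=np.arange(0,2*np.pi,.2);return np.c_[rad*np.cos(a),rad*np.sin(a),0*a+z]
def box(x,y,h): return np.array([[i*x/2,j*y/2,k] for i in(-1,1) for j in(-1,1) for k in(0,h)])
shut=[np.vstack([ring(.032,0),ring(.0135,.054)]),np.vstack([ring(.013,.05),ring(.013,.07),ring(.008,.078),ring(.001,.08)])]
cone=[np.vstack([ring(.033,0),ring(.033,.004)]),np.vstack([ring(.024,.004),ring(.011,.076)])]
M=dict(shuttle_white=shut,shuttle_yellow=shut,cone_orange=cone,cone_blue=cone,
 wristband=[np.vstack([ring(.031,0),ring(.031,.014)])],stopwatch=[box(.05,.06,.02)],
 clear_box=[box(.192,.134,.04)],green_tray=[box(.286,.134,.04)],lid=[box(.2,.142,.05)],mug=[np.vstack([ring(.041,0),ring(.041,.092)])])
def sil(p,name,q):
    c,s=np.cos(q[3]),np.sin(q[3]);R=np.array([[c,-s,0],[s,c,0],[0,0,1]])
    im=np.zeros((420*4,560*4),np.uint8)
    for part in M[name]:
        pts=np.array([proj(p,R@v+q[:3]) for v in part])*4+1.5
        cv2.fillConvexPoly(im,cv2.convexHull(np.round(pts).astype(np.int32)),1)
    return im
def fill(m):
    m=np.ascontiguousarray(m).astype(np.uint8);cs,_=cv2.findContours(m,cv2.RETR_EXTERNAL,cv2.CHAIN_APPROX_NONE)
    cv2.drawContours(m,cs,-1,1,-1);return cv2.resize(m,None,fx=4,fy=4,interpolation=cv2.INTER_LINEAR)
def fit(name,views,q0,yaw,free_z=True):
    ms=[(p,fill(m)) for p,m in views]
    def f(v):
        q=[v[0],v[1],v[2] if free_z else q0[2],v[3] if yaw else 0]
        c=0
        for p,m in ms:
            s=sil(p,name,q);c+=1-(s&m).sum()/max(1,(s|m).sum())
        return c/len(ms)
    best=None
    for y in (np.radians([-60,-30,0,30,60,90]) if yaw else [0]):
        v0=np.array([q0[0],q0[1],q0[2],y]);sx=np.vstack([v0]+[v0+d for d in np.diag([.01,.01,.008,.2])])
        o=minimize(f,v0,method="Nelder-Mead",options=dict(initial_simplex=sx,xatol=2e-4,fatol=1e-4,maxiter=120 if yaw else 100))
        if best is None or o.fun<best.fun:best=o
    return best.x,best.fun
E
cat > m.py <<'E'
from h import *
np.set_printoptions(precision=4,suppress=True)
P={n:imaging.capture(n) for n in("scene","top")}
G=dict(shuttle_white=(.45,-.138),shuttle_yellow=(.43,.145),wristband=(.44,.01),cone_orange=(.59,.018),stopwatch=(.597,.139),clear_box=(.484,-.32),green_tray=(.518,.308),cone_blue=(.59,-.144))
for t,g in G.items():
    vs=[]
    for n,p in P.items():
        ex=proj(p,[*g,.02])
        for k in models.cut_out(p,t):
            m=k["region"];ys,xs=np.nonzero(m)
            if len(xs) and np.hypot(xs.mean()-ex[0],ys.mean()-ex[1])<20: vs.append((p,m));break
    yaw=t in("stopwatch","clear_box","green_tray")
    q,c=fit(t,vs,[*g,0],yaw) if vs else (None,None)
    print(t,len(vs),q[:3],np.degrees(q[3]) if yaw else "",round(c,3))
E
time python3 m.py
```

```text
shuttle_white 2 [ 0.447  -0.1408  0.0013]  0.058
shuttle_yellow 2 [0.431  0.1375 0.003 ]  0.037
wristband 2 [0.4341 0.0116 0.0022]  0.528
cone_orange 2 [0.5937 0.0138 0.0018]  0.089
stopwatch 2 [ 0.5919  0.1374 -0.0013] 32.263276426968396 0.106
clear_box 2 [ 0.4882 -0.3235  0.0018] -7.660693342761347 0.022
green_tray 2 [0.5166 0.3128 0.0064] 0.5213375502340487 0.019
cone_blue 2 [ 0.589  -0.1433 -0.0003]  0.064
real	1m14.784s
user	0m48.842s
sys	0m19.588s
```

>>> apply_moves(moves=[[[0, 0, 0], -6.25], [[0, 0, 0], -6.25], [[0, 0, 0], -6.25], [[0, 0, 0], -6.25]], hand=0.05)

```text
time_s: 2.38
tcp_pos: [0.2638, 0.5666, 0.2225]
ee_rot: [[1.0, 0.006, -0.0], [0.006, -1.0, 0.0], [-0.0, -0.0, -1.0]]
wrist_force: [-0.6, 0.7, 0.5]
gripper_width: 0.782
gripper_force: 0.0
```

>>> apply_moves(moves=[[[0.0102, 0.0393, 0.0033], 0], [[0.0102, 0.0393, 0.0033], 0], [[0.0102, 0.0393, 0.0033], 0], [[0.0102, 0.0393, 0.0033], 0], [[0.0102, 0.0393, 0.0033], 0]])

```text
time_s: 2.8
tcp_pos: [0.315, 0.3683, 0.206]
ee_rot: [[1.0, 0.001, 0.0], [0.001, -1.0, 0.0], [0.0, -0.0, -1.0]]
wrist_force: [1.7, 0.7, 0.1]
gripper_width: 0.58
gripper_force: 0.0
```

>>> apply_moves(moves=[[[0.0102, 0.0393, 0.0033], 0], [[0.0102, 0.0393, 0.0033], 0], [[0.0102, 0.0393, 0.0033], 0], [[0.0102, 0.0393, 0.0033], 0], [[0.0102, 0.0393, 0.0033], 0]])

```text
time_s: 3.22
tcp_pos: [0.366, 0.1718, 0.1899]
ee_rot: [[1.0, 0.002, 0.001], [0.002, -1.0, 0.001], [0.001, -0.001, -1.0]]
wrist_force: [0.9, -0.7, -0.1]
gripper_width: 0.572
gripper_force: 0.0
```

```bash
python3 - <<'E'
from h import *
p=imaging.capture("wrist");cv2.imwrite("pics/w1.png",p["frame"])
for t,X in dict(y=(.431,.1375,.07),sw=(.592,.1374,.02),wb=(.434,.0116,0)).items():print(t,proj(p,X))
t=imaging.capture("top")["frame"][190:235,185:300];cv2.imwrite("pics/t1.png",cv2.resize(t,None,fx=6,fy=6,interpolation=cv2.INTER_CUBIC))
E
```

```text
y [319.25504928 130.85200362]
sw [318.33446251 -50.57277103]
wb [425.95623122 127.83487601]
```

View pics/w1.png

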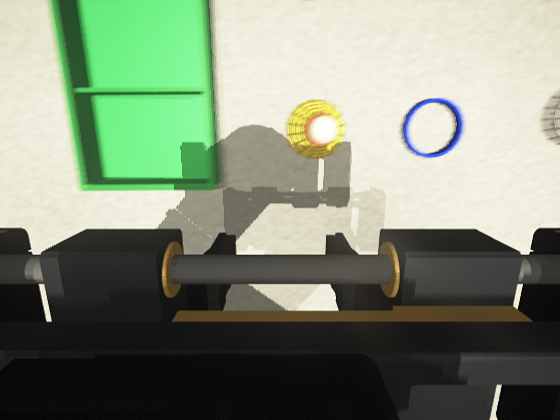

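View pics/t1.png

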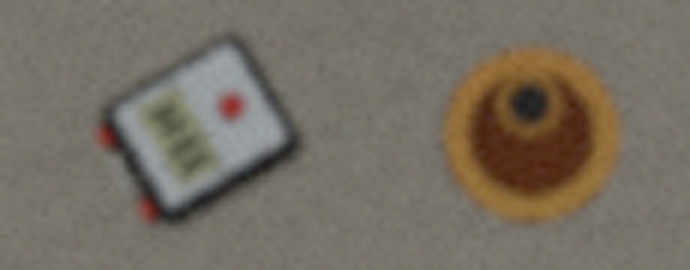

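The wrist view shows the yellow cap at (322,130), matching the 319,131 projection. The wristband is at (433,127), about 8 px from its poor fit. In the top crop the stopwatch's red buttons are on the left/lower side, which confirms a yaw of about 30. I'll re-measure the wristband by colour in two views.

```bash
cat > wb.py <<'E'
from h import *
np.set_printoptions(precision=4,suppress=True)
rs=[]
for n in("wrist","top","scene"):
    p=imaging.capture(n);f=p["frame"].astype(int);ex=proj(p,(.436,.006,.007))
    m=((f[...,0]-f[...,2]>40)&(f[...,0]-f[...,1]>40)).astype(np.uint8)
    yy,xx=np.mgrid[:420,:560];m[np.hypot(xx-ex[0],yy-ex[1])>50]=0
    c=cv2.convexHull(np.argwhere(m)[:,::-1].astype(np.int32));e=cv2.fitEllipse(c)
    rs.append(ray(p,e[0]));print(n,e,onz(p,e[0],.007))
print(tri(rs),tri(rs[:2]),tri(rs[1:]))
E
python3 wb.py
```

```text
wrist ((426.878662109375, 125.66082000732422), (57.32569885253906, 64.3699722290039), 55.02534484863281) [0.434  0.0104 0.007 ]
top ((273.4302978515625, 284.4103088378906), (27.390504837036133, 27.791793823242188), 150.6884307861328) [0.4321 0.0119 0.007 ]
scene ((317.2210693359375, 154.68309020996094), (24.48692512512207, 26.557336807250977), 103.0022964477539) [0.431  0.0114 0.007 ]
(array([0.4331, 0.0119, 0.0099]), np.float64(0.0010021279168867506)) (array([0.433 , 0.0119, 0.0103]), np.float64(0.000985379566603737)) (array([0.4321, 0.0118, 0.0085]), np.float64(7.400098125956756e-05))
```

>>> apply_moves(moves=[[[0.0102, 0.0393, 0.0033], 0], [[0.0102, 0.0393, 0.0033], 0], [[0.0102, 0.0393, 0.0033], 0], [[0.0102, 0.0393, 0.0033], 0], [[0.0102, 0.0393, 0.0033], 0]])

```text
time_s: 3.88
tcp_pos: [0.4182, -0.0229, 0.1734]
ee_rot: [[1.0, 0.004, 0.002], [0.004, -1.0, 0.0], [0.002, -0.0, -1.0]]
wrist_force: [1.5, -0.4, -0.1]
gripper_width: 0.572
gripper_force: 0.0
```

>>> apply_moves(moves=[[[0.0097, 0.0393, 0.002], 0], [[0.0097, 0.0393, 0.002], 0], [[0.0097, 0.0393, 0.002], 0], [[0, 0, 0], 0]])

```text
time_s: 4.22
tcp_pos: [0.4485, -0.1446, 0.1665]
ee_rot: [[1.0, -0.004, 0.0], [-0.004, -1.0, -0.001], [0.0, 0.001, -1.0]]
wrist_force: [0.6, 0.3, -0.0]
gripper_width: 0.575
gripper_force: 0.0
```

```bash
python3 - <<'E'
from h import *
s=r.sense();print(s["tcp_pos"])
p=imaging.capture("wrist");cv2.imwrite("pics/w2.png",p["frame"]);print(proj(p,(.447,-.1408,.07)),proj(p,(.447,-.1408,0)))
E
```

```text
[ 0.44845507 -0.14464372  0.16653363]
[275.68359666 209.99795218] [276.57187112 193.59332396]
```

View pics/w2.png

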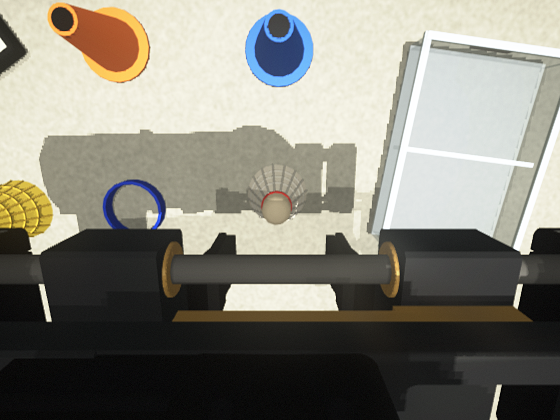

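The white cap is at (276,207), close to the predicted (276,210), so I'll descend and grip.

>>> apply_moves(moves=[[[-0.0015, -0.0038, 0.03], 0], [[0, 0, 0.035], 0], [[0, 0, 0.035], 0], [[0, 0, 0.0235], 0], [[0, 0, 0], 0]])

```text
time_s: 4.68
tcp_pos: [0.4418, -0.135, 0.0395]
ee_rot: [[1.0, 0.003, -0.01], [0.003, -1.0, 0.0], [-0.01, -0.0, -1.0]]
wrist_force: [-0.5, -0.2, -0.3]
gripper_width: 0.573
gripper_force: 0.0
```

>>> apply_moves(moves=[[[0, 0, 0], 0], [[0, 0, 0], 0], [[0, 0, 0], 0], [[0, 0, 0], 0], [[0, 0, 0], 0]], hand=0.015)

```text
time_s: 5.1
tcp_pos: [0.4461, -0.1367, 0.045]
ee_rot: [[1.0, 0.001, 0.004], [0.001, -1.0, 0.0], [0.004, -0.0, -1.0]]
wrist_force: [0.1, 1.0, 0.7]
gripper_width: 0.347
gripper_force: 28.7
```

The grip width is 30 mm, which means the pads are on the skirt rather than the 26 mm cap. I'll re-grip 9 mm higher.

>>> apply_moves(moves=[[[0, 0, 0], 0], [[0, 0, 0], 0], [[0, 0, -0.0045], 0], [[0, 0, -0.0045], 0], [[0, 0, 0], 0]], hand=0.045)

```text
time_s: 5.52
tcp_pos: [0.4453, -0.1371, 0.0535]
ee_rot: [[1.0, 0.001, 0.002], [0.001, -1.0, -0.0], [0.002, 0.0, -1.0]]
wrist_force: [-0.3, 0.0, 0.6]
gripper_width: 0.509
gripper_force: 0.0
```

>>> apply_moves(moves=[[[0, 0, 0], 0], [[0, 0, 0], 0], [[0, 0, 0], 0], [[0, 0, 0], 0], [[0, 0, 0], 0]], hand=0.015)

```text
time_s: 5.93
tcp_pos: [0.4446, -0.1369, 0.0524]
ee_rot: [[1.0, 0.0, -0.0], [0.0, -1.0, 0.0], [-0.0, -0.0, -1.0]]
wrist_force: [0.1, 1.0, -0.0]
gripper_width: 0.288
gripper_force: 28.6
```

>>> apply_moves(moves=[[[0, 0, -0.03], 0], [[0, 0, -0.035], 0], [[0, 0, -0.035], 0], [[0.0151, 0.0322, 0], 0], [[0.0151, 0.0322, 0], 0]])

```text
time_s: 6.35
tcp_pos: [0.4769, -0.2012, 0.156]
ee_rot: [[1.0, 0.004, 0.007], [0.004, -1.0, -0.001], [0.007, 0.001, -1.0]]
wrist_force: [0.8, -0.3, -0.5]
gripper_width: 0.295
gripper_force: 28.6
```

>>> apply_moves(moves=[[[0.0151, 0.0322, 0], 0], [[0.0151, 0.0322, 0], 0], [[0.0151, 0.0322, 0], 0], [[0.0151, 0.0322, 0], 0], [[0, 0, 0], 0]])

```text
time_s: 6.77
tcp_pos: [0.5374, -0.335, 0.1511]
ee_rot: [[1.0, -0.003, 0.0], [-0.003, -1.0, -0.002], [0.0, 0.002, -1.0]]
wrist_force: [0.6, -0.4, -0.4]
gripper_width: 0.292
gripper_force: 28.6
```

```bash
python3 - <<'E'
from h import *
s=r.sense();print(s["tcp_pos"],s["gripper_width"])
p=imaging.capture("scene")
f=p["frame"].copy()
for x in(-.047,.047):
    c,sn=np.cos(np.radians(-7.7)),np.sin(np.radians(-7.7));X=(.488+c*x,-.3235+sn*x,.004);print(X);u=proj(p,X);cv2.circle(f,tuple(int(v) for v in u),2,(0,0,255),-1)
cv2.imwrite("pics/s2.png",cv2.resize(f[40:220,80:320],None,fx=3,fy=3))
E
```

```text
[ 0.53738284 -0.33496366  0.15110161] 0.29231427837210483
(np.float64(0.4414237896134027), np.float64(-0.3172026492853403), 0.004)
(np.float64(0.5345762103865973), np.float64(-0.3297973507146597), 0.004)
```

View pics/s2.png

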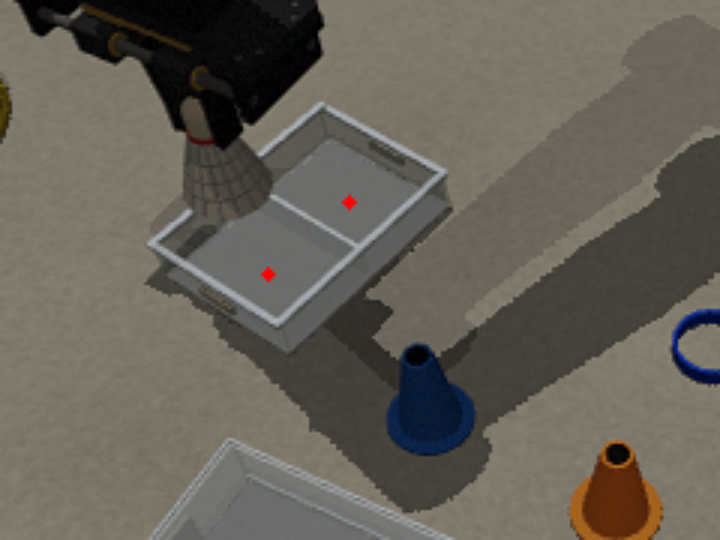

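The white shuttle hangs upright over the far compartment, and both projected centres sit inside their compartments. Lowering it now.

>>> apply_moves(moves=[[[-0.002, -0.004, 0.03], 0], [[0, 0, 0.03], 0], [[0, 0, 0.02], 0], [[0, 0, 0.008], 0], [[0, 0, 0], 0]])

```text
time_s: 7.23
tcp_pos: [0.5317, -0.3248, 0.0624]
ee_rot: [[1.0, 0.001, -0.005], [0.001, -1.0, 0.002], [-0.005, -0.002, -1.0]]
wrist_force: [-0.2, 0.6, -0.3]
gripper_width: 0.289
gripper_force: 28.6
```

>>> apply_moves(moves=[[[0, 0, 0.003], 0], [[0, 0, 0], 0], [[0, 0, 0.001], 0], [[0, 0, 0], 0]])

```text
time_s: 7.57
tcp_pos: [0.5342, -0.3262, 0.0618]
ee_rot: [[1.0, 0.001, 0.002], [0.001, -1.0, -0.001], [0.002, 0.001, -1.0]]
wrist_force: [0.9, -0.5, -0.9]
gripper_width: 0.293
gripper_force: 28.6
```

>>> apply_moves(moves=[[[0, 0, 0.002], 0], [[0, 0, 0.0015], 0], [[0, 0, 0], 0], [[0, 0, 0], 0]])

```text
time_s: 7.9
tcp_pos: [0.5334, -0.3261, 0.057]
ee_rot: [[1.0, 0.0, -0.0], [0.0, -1.0, 0.0], [-0.0, -0.0, -1.0]]
wrist_force: [-0.5, 0.4, -0.5]
gripper_width: 0.292
gripper_force: 28.6
```

>>> apply_moves(moves=[[[0, 0, 0], 0], [[0, 0, 0], 0], [[0, 0, -0.01], 0], [[0, 0, -0.04], 0], [[0, 0, -0.04], 0]], hand=0.05)

```text
time_s: 8.32
tcp_pos: [0.5321, -0.3257, 0.1467]
ee_rot: [[1.0, 0.001, -0.005], [0.001, -1.0, 0.001], [-0.005, -0.001, -1.0]]
wrist_force: [1.5, -0.1, 0.8]
gripper_width: 0.548
gripper_force: 0.0
```

>>> apply_moves(moves=[[[-0.011, -0.0375, -0.002], 0], [[-0.0111, -0.0375, 0], 0], [[-0.0111, -0.0375, 0], 0], [[-0.0111, -0.0375, 0], 0], [[-0.0111, -0.0375, 0], 0]], hand=0.082)

```text
time_s: 8.73
tcp_pos: [0.4774, -0.1373, 0.1501]
ee_rot: [[1.0, -0.0, 0.002], [-0.0, -1.0, -0.0], [0.002, 0.0, -1.0]]
wrist_force: [0.9, 0.0, 0.3]
gripper_width: 0.862
gripper_force: 0.0
```

>>> apply_moves(moves=[[[-0.0111, -0.0375, 0], 0], [[-0.0111, -0.0375, 0], 0], [[-0.0111, -0.0375, 0], 0], [[-0.0111, -0.0375, 0], 0], [[0, 0, 0], 0]])

```text
time_s: 9.15
tcp_pos: [0.4325, 0.016, 0.1504]
ee_rot: [[1.0, 0.008, 0.002], [0.008, -1.0, 0.002], [0.002, -0.002, -1.0]]
wrist_force: [0.2, -0.5, -1.1]
gripper_width: 0.94
gripper_force: 0.0
```

```bash
python3 - <<'E'
from h import *
s=r.sense();print(s["tcp_pos"],s["time_s"])
p=imaging.capture("wrist");f=p["frame"].copy();u=proj(p,(.433,.0115,.007));cv2.circle(f,tuple(int(v) for v in u),2,(0,0,255),-1)
g=imaging.capture("scene")["frame"]
cv2.imwrite("pics/w3.png",np.hstack([f[:300],cv2.resize(g[60:180,110:300],(475,300))[:, :240]]))
E
```

```text
[0.43252478 0.01603069 0.15037811] 9.15
```

View pics/w3.png

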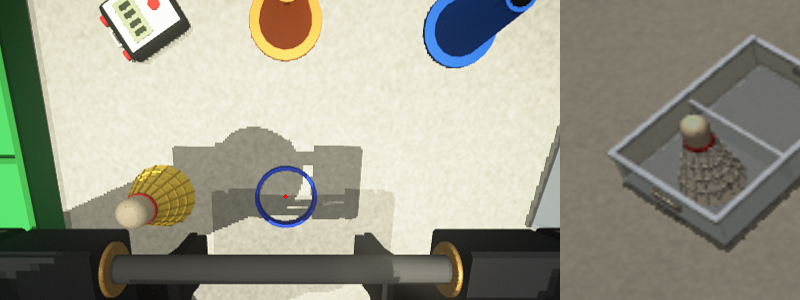

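The dot sits at the centre of the ring at (286,196), and the white shuttle stands upright in its compartment.

>>> apply_moves(moves=[[[0, 0.003, 0.035], 0], [[0, 0, 0.04], 0], [[0, 0, 0.04], 0], [[0, 0, 0.02], 0], [[0, 0, 0], 0]])

```text
time_s: 9.67
tcp_pos: [0.4307, 0.0059, 0.0105]
ee_rot: [[1.0, -0.003, -0.009], [-0.003, -1.0, -0.003], [-0.009, 0.004, -1.0]]
wrist_force: [-0.9, -0.1, 0.2]
gripper_width: 0.945
gripper_force: 0.0
```

>>> apply_moves(moves=[[[0, 0, 0], 0], [[0, 0, 0], 0]])

```text
time_s: 9.83
tcp_pos: [0.4351, 0.0081, 0.0153]
ee_rot: [[1.0, -0.0, 0.003], [-0.0, -1.0, 0.001], [0.003, -0.001, -1.0]]
wrist_force: [0.3, -0.4, 0.4]
gripper_width: 0.944
gripper_force: 0.0
```

>>> apply_moves(moves=[[[-0.001, -0.003, 0.005], 0], [[0, 0, 0.004], 0], [[0, 0, 0.002], 0], [[0, 0, 0], 0], [[0, 0, 0], 0]])

```text
time_s: 10.25
tcp_pos: [0.4326, 0.0115, 0.0033]
ee_rot: [[1.0, 0.001, 0.0], [0.001, -1.0, 0.0], [0.0, -0.0, -1.0]]
wrist_force: [-0.2, 0.1, 0.1]
gripper_width: 0.938
gripper_force: 0.0
```

>>> apply_moves(moves=[[[0, 0, 0], 0], [[0, 0, 0], 0], [[0, 0, 0], 0], [[0, 0, 0], 0], [[0, 0, 0], 0]], hand=0.05)

```text
time_s: 10.67
tcp_pos: [0.4326, 0.0114, 0.0031]
ee_rot: [[1.0, 0.001, 0.0], [0.001, -1.0, 0.0], [0.0, -0.0, -1.0]]
wrist_force: [-0.0, 0.1, 0.4]
gripper_width: 0.699
gripper_force: 30.0
```

>>> apply_moves(moves=[[[0, 0, -0.02], 0], [[0, 0, -0.035], 0], [[0, 0, -0.035], 0], [[0, 0, -0.03], 0], [[0.0011, 0.041, 0], 0]])

```text
time_s: 11.08
tcp_pos: [0.4394, -0.0252, 0.1295]
ee_rot: [[1.0, 0.011, 0.016], [0.011, -1.0, 0.003], [0.016, -0.003, -1.0]]
wrist_force: [1.5, -0.2, -0.1]
gripper_width: 0.699
gripper_force: 30.0
```

>>> apply_moves(moves=[[[0.0011, 0.041, 0], 0], [[0.0011, 0.041, 0], 0], [[0.0011, 0.041, 0], 0], [[0.0011, 0.041, 0], 0], [[0.0011, 0.041, 0], 0]])

```text
time_s: 11.5
tcp_pos: [0.4388, -0.2365, 0.1231]
ee_rot: [[1.0, 0.001, 0.0], [0.001, -1.0, 0.0], [0.0, -0.0, -1.0]]
wrist_force: [1.3, 0.6, 0.1]
gripper_width: 0.699
gripper_force: 30.0
```

>>> apply_moves(moves=[[[0.0011, 0.041, 0], 0], [[0.0011, 0.041, 0], 0], [[0, 0, 0], 3.85], [[0, 0, 0], 3.85], [[0, 0, 0], 0]])

```text
time_s: 11.92
tcp_pos: [0.4407, -0.3175, 0.1224]
ee_rot: [[0.991, -0.137, -0.001], [-0.137, -0.991, 0.001], [-0.001, -0.0, -1.0]]
wrist_force: [-0.3, 0.0, -0.2]
gripper_width: 0.696
gripper_force: 30.0
```

```bash
python3 - <<'E'
from h import *
s=r.sense();print(s["tcp_pos"],s["gripper_width"])
f=imaging.capture("wrist")["frame"];g=imaging.capture("scene")["frame"]
cv2.imwrite("pics/s3.png",np.hstack([f[:300],cv2.resize(g[60:180,110:300],(475,300))[:, :240]]))
E
```

```text
[ 0.44073054 -0.3174855   0.12239243] 0.6964313473877828
```

View pics/s3.png

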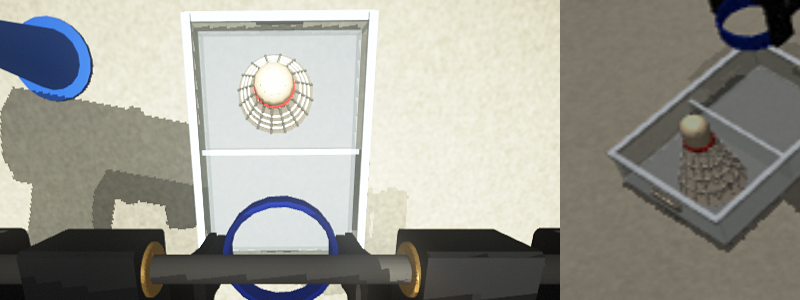

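The band is held level over the near compartment, and the gripper is square with the box.

>>> apply_moves(moves=[[[0, 0, 0.03], 0], [[0, 0, 0.03], 0], [[0, 0, 0.025], 0], [[0, 0, 0.015], 0], [[0, 0, 0.004], 0]])

```text
time_s: 12.43
tcp_pos: [0.4397, -0.3151, 0.0164]
ee_rot: [[0.991, -0.131, -0.005], [-0.131, -0.991, 0.002], [-0.006, -0.002, -1.0]]
wrist_force: [-0.5, -0.2, -0.2]
gripper_width: 0.697
gripper_force: 30.0
```

>>> apply_moves(moves=[[[0, 0, 0.004], 0], [[0, 0, 0], 0], [[0, 0, 0], 0]])

```text
time_s: 12.68
tcp_pos: [0.4424, -0.3167, 0.0161]
ee_rot: [[0.991, -0.132, 0.002], [-0.132, -0.991, -0.001], [0.002, 0.001, -1.0]]
wrist_force: [-0.4, -0.1, 0.2]
gripper_width: 0.697
gripper_force: 30.0
```

>>> apply_moves(moves=[[[0, 0, 0.004], 0], [[0, 0, 0.002], 0], [[0, 0, 0.001], 0], [[0, 0, 0], 0], [[0, 0, 0], 0]])

```text
time_s: 13.1
tcp_pos: [0.4415, -0.3167, 0.0082]
ee_rot: [[0.991, -0.133, 0.0], [-0.133, -0.991, -0.0], [0.0, 0.0, -1.0]]
wrist_force: [0.2, -0.5, 1.3]
gripper_width: 0.695
gripper_force: 30.0
```

>>> apply_moves(moves=[[[0, 0, 0], 0], [[0, 0, 0], 0], [[0, 0, 0], 0], [[0, 0, -0.02], 0], [[0, 0, -0.035], 0]], hand=0.074)

```text
time_s: 13.52
tcp_pos: [0.4385, -0.3154, 0.0601]
ee_rot: [[0.991, -0.134, -0.009], [-0.134, -0.991, 0.004], [-0.009, -0.003, -1.0]]
wrist_force: [0.9, -0.9, 0.6]
gripper_width: 0.846
gripper_force: 0.0
```

>>> apply_moves(moves=[[[0, 0, -0.04], 0], [[0, 0, -0.04], -3.85], [[0, 0, -0.01], -3.85], [[-0.001, -0.0413, 0], 0], [[-0.001, -0.0413, 0], 0]])

```text
time_s: 13.93
tcp_pos: [0.4399, -0.2345, 0.1543]
ee_rot: [[1.0, -0.004, 0.003], [-0.004, -1.0, -0.001], [0.003, 0.001, -1.0]]
wrist_force: [0.2, 0.6, -1.0]
gripper_width: 0.851
gripper_force: 0.0
```

>>> apply_moves(moves=[[[-0.001, -0.0413, 0], 0], [[-0.001, -0.0413, 0], 0], [[-0.001, -0.0413, 0], 0], [[-0.001, -0.0413, 0], 0], [[-0.001, -0.0413, 0], 0]], hand=0.048)

```text
time_s: 14.35
tcp_pos: [0.4338, -0.0257, 0.1534]
ee_rot: [[1.0, 0.0, 0.001], [0.0, -1.0, 0.0], [0.001, -0.0, -1.0]]
wrist_force: [1.8, 0.1, 0.2]
gripper_width: 0.59
gripper_force: 0.0
```

>>> apply_moves(moves=[[[-0.001, -0.0413, 0], 0], [[-0.001, -0.0413, 0], 0], [[-0.001, -0.0413, 0], 0], [[-0.001, -0.0413, 0], 0], [[0, 0, 0], 0]])

```text
time_s: 14.77
tcp_pos: [0.4312, 0.1437, 0.1538]
ee_rot: [[1.0, 0.008, 0.003], [0.008, -1.0, 0.002], [0.003, -0.002, -1.0]]
wrist_force: [-0.5, -0.8, 0.2]
gripper_width: 0.551
gripper_force: 0.0
```

```bash
python3 - <<'E'
from h import *
s=r.sense();print(s["tcp_pos"],s["gripper_width"],s["time_s"])
p=imaging.capture("wrist");f=p["frame"].copy()
for z in(.07,0):
  u=proj(p,(.431,.1375,z));cv2.circle(f,tuple(int(v) for v in u),2,(255,0,0),-1)
g=imaging.capture("scene")["frame"]
cv2.imwrite("pics/s4.png",np.hstack([f[:300],cv2.resize(g[60:180,110:300],(475,300))[:, :240]]))
E
```

```text
[0.43121927 0.14365538 0.15379115] 0.5507975017825891 14.7667
```

View pics/s4.png

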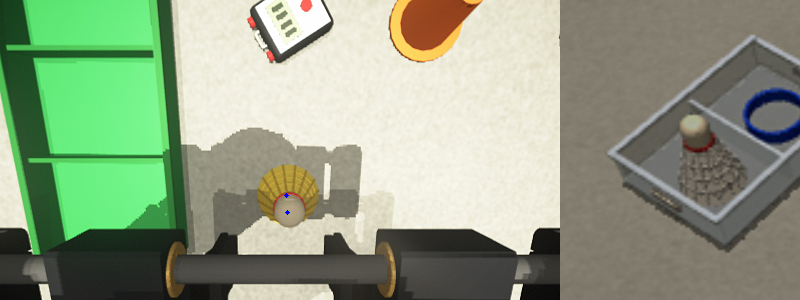

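The band lies flat in its compartment. The yellow cap is at (289,211), next to the prediction.

>>> apply_moves(moves=[[[0, 0, 0.035], 0], [[0, 0, 0.035], 0], [[0, 0, 0.025], 0], [[0, 0, 0], 0], [[0, 0, 0], 0]])

```text
time_s: 15.28
tcp_pos: [0.4298, 0.136, 0.0576]
ee_rot: [[1.0, -0.001, -0.002], [-0.001, -1.0, -0.002], [-0.002, 0.002, -1.0]]
wrist_force: [0.7, -0.2, -0.0]
gripper_width: 0.549
gripper_force: 0.0
```

>>> apply_moves(moves=[[[0, 0, 0], 0], [[0, 0, 0], 0]])

```text
time_s: 15.45
tcp_pos: [0.4316, 0.138, 0.0599]
ee_rot: [[1.0, -0.0, 0.003], [-0.0, -1.0, 0.002], [0.003, -0.002, -1.0]]
wrist_force: [0.6, -0.9, -0.7]
gripper_width: 0.553
gripper_force: 0.0
```

>>> apply_moves(moves=[[[0, 0, 0.004], 0], [[0, 0, 0.003], 0], [[0, 0, 0], 0], [[0, 0, 0], 0]])

```text
time_s: 15.78
tcp_pos: [0.4302, 0.1377, 0.0512]
ee_rot: [[1.0, 0.001, 0.0], [0.001, -1.0, 0.0], [0.0, -0.0, -1.0]]
wrist_force: [0.7, 0.2, 0.4]
gripper_width: 0.55
gripper_force: 0.0
```

>>> apply_moves(moves=[[[0, 0, 0], 0], [[0, 0, 0], 0], [[0, 0, 0], 0], [[0, 0, 0], 0], [[0, 0, 0], 0]], hand=0.015)

```text
time_s: 16.2
tcp_pos: [0.4302, 0.1377, 0.051]
ee_rot: [[1.0, 0.001, -0.0], [0.001, -1.0, 0.0], [-0.0, -0.0, -1.0]]
wrist_force: [-0.0, -0.0, -0.2]
gripper_width: 0.3
gripper_force: 28.4
```

>>> apply_moves(moves=[[[0, 0, -0.03], 0], [[0, 0, -0.035], 0], [[0, 0, -0.035], 0], [[-0.0015, -0.035, 0], 0], [[-0.0015, -0.035, 0], 0]])

```text
time_s: 16.62
tcp_pos: [0.4282, 0.2084, 0.1539]
ee_rot: [[1.0, -0.003, 0.005], [-0.003, -1.0, 0.004], [0.005, -0.004, -1.0]]
wrist_force: [0.2, -0.4, -0.5]
gripper_width: 0.3
gripper_force: 28.4
```

>>> apply_moves(moves=[[[-0.0015, -0.035, 0], 0], [[-0.0015, -0.035, 0], 0], [[-0.0015, -0.035, 0], 0], [[0, 0, 0], 0], [[0, 0, 0], 0]])

```text
time_s: 17.03
tcp_pos: [0.4222, 0.3141, 0.1505]
ee_rot: [[1.0, 0.003, -0.001], [0.003, -1.0, -0.001], [-0.001, 0.001, -1.0]]
wrist_force: [-0.6, -0.7, -0.4]
gripper_width: 0.295
gripper_force: 28.4
```

```bash
python3 - <<'E'
from h import *
s=r.sense();print(s["tcp_pos"],s["gripper_width"],s["time_s"])
p=imaging.capture("wrist");f=p["frame"].copy()
for x in(-.141,-.049,-.045,.045,.049):
  for y in(-.065,.065):
    u=proj(p,(.517+x,.313+y,.040 if abs(x)>.1 else .034));cv2.circle(f,tuple(int(v) for v in u),2,(0,0,255),-1)
g=imaging.capture("scene")["frame"]
cv2.imwrite("pics/s5.png",np.hstack([f[:300],cv2.resize(g[150:320,360:500],(240,300))]))
E
```

```text
[0.42217718 0.31410998 0.15050328] 0.29480118347010154 17.0333
```

View pics/s5.png

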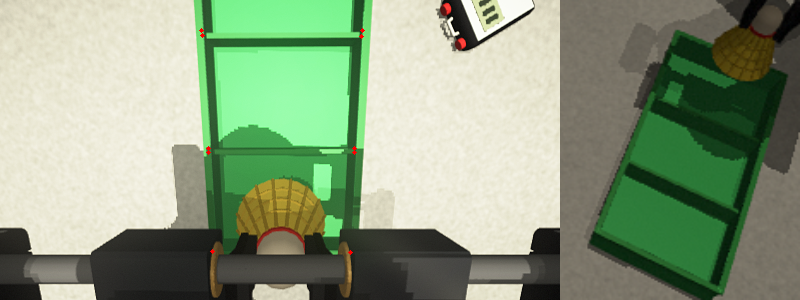

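The tray edges and dividers match the projected dots: the near divider to 1 px, the far one within a few px. The yellow shuttle is centred over the near compartment.

>>> apply_moves(moves=[[[0, 0, 0.03], 0], [[0, 0, 0.03], 0], [[0, 0, 0.02], 0], [[0, 0, 0.008], 0], [[0, 0, 0], 0]])

```text
time_s: 17.55
tcp_pos: [0.4219, 0.3104, 0.0614]
ee_rot: [[1.0, -0.001, -0.003], [-0.001, -1.0, -0.004], [-0.003, 0.004, -1.0]]
wrist_force: [-0.4, 0.9, 0.8]
gripper_width: 0.296
gripper_force: 28.4
```

>>> apply_moves(moves=[[[0, 0, 0], 0], [[0, 0, 0.003], 0], [[0, 0, 0], 0], [[0, 0, 0], 0]])

```text
time_s: 17.88
tcp_pos: [0.423, 0.3131, 0.0611]
ee_rot: [[1.0, 0.0, 0.001], [0.0, -1.0, 0.002], [0.001, -0.002, -1.0]]
wrist_force: [0.8, 0.6, 0.5]
gripper_width: 0.301
gripper_force: 28.4
```

>>> apply_moves(moves=[[[0, 0, 0.003], 0], [[0, 0, 0.002], 0], [[0, 0, 0], 0], [[0, 0, 0], 0]])

```text
time_s: 18.22
tcp_pos: [0.4226, 0.3127, 0.055]
ee_rot: [[1.0, 0.001, -0.0], [0.001, -1.0, -0.0], [-0.0, 0.0, -1.0]]
wrist_force: [0.5, -0.1, 0.2]
gripper_width: 0.298
gripper_force: 28.4
```

>>> apply_moves(moves=[[[0, 0, 0], 0], [[0, 0, 0], 0], [[0, 0, -0.01], 0], [[0, 0, -0.04], 0], [[0, 0, -0.04], 0]], hand=0.05)

```text
time_s: 18.63
tcp_pos: [0.4218, 0.3114, 0.1451]
ee_rot: [[1.0, 0.001, -0.003], [0.001, -1.0, -0.004], [-0.003, 0.004, -1.0]]
wrist_force: [0.8, 0.5, -0.1]
gripper_width: 0.545
gripper_force: 0.0
```

>>> apply_moves(moves=[[[0, 0, -0.02], 0], [[0.019, 0.0332, 0], 0], [[0.019, 0.0332, 0], 0], [[0.019, 0.0332, 0], 0], [[0.019, 0.0332, 0], 0]], hand=0.065)

```text
time_s: 19.05
tcp_pos: [0.4993, 0.1787, 0.1664]
ee_rot: [[1.0, 0.002, 0.001], [0.002, -1.0, 0.001], [0.001, -0.001, -1.0]]
wrist_force: [0.5, 0.8, -0.6]
gripper_width: 0.736
gripper_force: 0.0
```

>>> apply_moves(moves=[[[0.019, 0.0332, 0], 0], [[0.019, 0.0332, 0], 0], [[0.019, 0.0332, 0], 0], [[0.019, 0.0332, 0], 0], [[0.019, 0.0332, 0], 0]])

```text
time_s: 19.47
tcp_pos: [0.5945, 0.0121, 0.1661]
ee_rot: [[1.0, 0.001, 0.001], [0.001, -1.0, 0.0], [0.001, -0.0, -1.0]]
wrist_force: [0.9, 0.6, -0.6]
gripper_width: 0.746
gripper_force: 0.0
```

```bash
python3 - <<'E'
from h import *
p=imaging.capture("wrist");s=r.sense();print(s["tcp_pos"],s["gripper_width"],s["time_s"])
f=p["frame"].copy()
for z in(.076,0):
  u=proj(p,(.5937,.0138,z));cv2.circle(f,tuple(int(v) for v in u),2,(255,0,0),-1)
g=imaging.capture("scene")["frame"]
cv2.imwrite("pics/s6.png",np.hstack([f[:300],cv2.resize(g[150:320,360:500],(240,300))]))
E
```

```text
[0.59735002 0.00717519 0.16580842] 0.749258702621002 19.5167
```

View pics/s6.png

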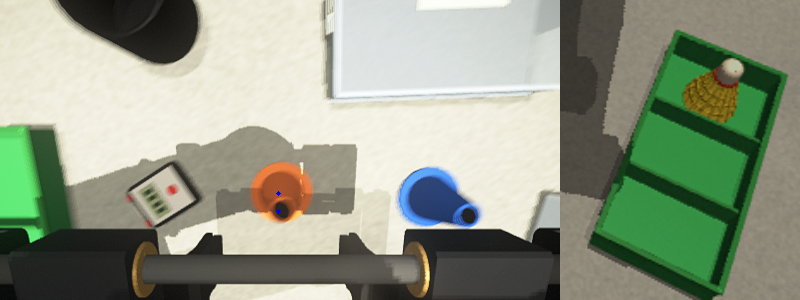

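The yellow shuttle stands in its tray compartment. The orange cone's foot is at (281,192), against a prediction of (278,193) with the arm still settling.

>>> apply_moves(moves=[[[0, 0, 0], 0], [[0, 0, 0.035], 0], [[0, 0, 0.04], 0], [[0, 0, 0.035], 0], [[0, 0, 0.01], 0]])

```text
time_s: 19.98
tcp_pos: [0.5893, 0.0144, 0.0403]
ee_rot: [[1.0, 0.001, -0.01], [0.001, -1.0, -0.002], [-0.01, 0.002, -1.0]]
wrist_force: [-0.7, 0.3, -0.7]
gripper_width: 0.743
gripper_force: 0.0
```

>>> apply_moves(moves=[[[0, 0, 0], 0], [[0, 0, 0], 0], [[0, 0, 0], 0]])

```text
time_s: 20.23
tcp_pos: [0.5957, 0.0149, 0.0477]
ee_rot: [[1.0, 0.002, 0.005], [0.002, -1.0, 0.001], [0.005, -0.001, -1.0]]
wrist_force: [0.7, 0.5, 1.1]
gripper_width: 0.748
gripper_force: 0.0
```

>>> apply_moves(moves=[[[0, 0, 0.008], 0], [[0, 0, 0.008], 0], [[0, 0, 0], 0], [[0, 0, 0], 0], [[0, 0, 0], 0]])

```text
time_s: 20.65
tcp_pos: [0.5939, 0.0139, 0.0292]
ee_rot: [[1.0, 0.001, 0.0], [0.001, -1.0, -0.0], [0.0, 0.0, -1.0]]
wrist_force: [0.3, 0.8, -0.1]
gripper_width: 0.742
gripper_force: 0.0
```

>>> apply_moves(moves=[[[0, 0, 0], 0], [[0, 0, 0], 0], [[0, 0, 0], 0], [[0, 0, 0], 0], [[0, 0, 0], 0]], hand=0.015)

```text
time_s: 21.07
tcp_pos: [0.5938, 0.014, 0.0291]
ee_rot: [[1.0, 0.001, 0.0], [0.001, -1.0, 0.0], [0.0, -0.0, -1.0]]
wrist_force: [0.2, 0.5, -0.4]
gripper_width: 0.452
gripper_force: 0.1
```

>>> apply_moves(moves=[[[0, 0, 0], 0], [[0, 0, 0], 0], [[0, 0, 0], 0]])

```text
time_s: 21.32
tcp_pos: [0.5938, 0.0139, 0.029]
ee_rot: [[1.0, 0.001, -0.0], [0.001, -1.0, -0.0], [-0.0, 0.0, -1.0]]
wrist_force: [0.5, 0.1, -0.9]
gripper_width: 0.421
gripper_force: 29.5
```

>>> apply_moves(moves=[[[0, 0, -0.005], 0], [[0, 0, -0.015], 0], [[0, 0, -0.01], 0], [[0, 0, 0], 0], [[0, 0, 0], 0]])

```text
time_s: 21.73
tcp_pos: [0.5943, 0.0142, 0.06]
ee_rot: [[1.0, 0.0, 0.002], [0.0, -1.0, 0.001], [0.002, -0.001, -1.0]]
wrist_force: [-0.0, 0.1, -0.4]
gripper_width: 0.417
gripper_force: 29.5
```

```bash
python3 - <<'E'
from h import *
s=r.sense();print(s["tcp_pos"],s["gripper_width"],s["time_s"])
p=imaging.capture("scene")
for t in("cone_orange",):
    k=models.cut_out(p,t);
    for q in k[:1]:
        ys,xs=np.nonzero(q["region"]);print(xs.min(),xs.max(),ys.min(),ys.max())
print(proj(p,(.594,.014,0)),proj(p,(.594,.014,.03)))
f=imaging.capture("wrist")["frame"][:300]
cv2.imwrite("pics/s7.png",np.hstack([f,cv2.resize(p["frame"][130:280,230:350],(240,300))]))
E
```

```text
[0.59431849 0.01415287 0.0599558 ] 0.41662426064814617 21.7333
270 300 180 216
[284.60295748 210.81454023] [284.80829555 203.59545768]
```

View pics/s7.png

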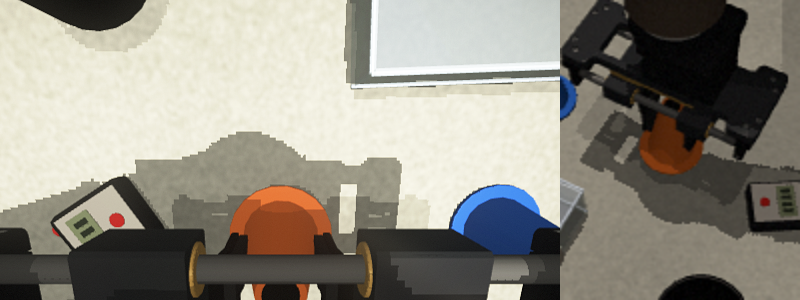

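The cone is lifted and upright, with its flange clear of its shadow. Carrying it to the tray's middle compartment.

>>> apply_moves(moves=[[[0, 0, -0.04], 0], [[0, 0, -0.04], 0], [[-0.0096, -0.0374, 0], 0], [[-0.0096, -0.0374, 0], 0], [[-0.0096, -0.0374, 0], 0]])

```text
time_s: 22.3
tcp_pos: [0.5645, 0.1268, 0.1393]
ee_rot: [[1.0, -0.002, 0.0], [-0.002, -1.0, 0.001], [0.0, -0.001, -1.0]]
wrist_force: [0.4, 0.1, 0.1]
gripper_width: 0.42
gripper_force: 29.5
```

>>> apply_moves(moves=[[[-0.0096, -0.0374, 0], 0], [[-0.0096, -0.0374, 0], 0], [[-0.0096, -0.0374, 0], 0], [[-0.0096, -0.0374, 0], 0], [[-0.0096, -0.0374, 0], 0]])

```text
time_s: 22.72
tcp_pos: [0.5157, 0.3146, 0.1384]
ee_rot: [[1.0, 0.001, -0.001], [0.001, -1.0, -0.001], [-0.001, 0.001, -1.0]]
wrist_force: [0.6, -0.1, -0.9]
gripper_width: 0.418
gripper_force: 29.5
```

>>> apply_moves(moves=[[[0, 0, 0], 0], [[0, 0, 0.03], 0], [[0, 0, 0.03], 0], [[0, 0, 0.02], 0], [[0, 0, 0.01], 0]])

```text
time_s: 23.13
tcp_pos: [0.5148, 0.3115, 0.0452]
ee_rot: [[1.0, 0.0, -0.005], [0.0, -1.0, -0.005], [-0.005, 0.005, -1.0]]
wrist_force: [0.2, -0.8, 0.9]
gripper_width: 0.418
gripper_force: 29.5
```

>>> apply_moves(moves=[[[0, 0, 0], 0], [[0, 0, 0], 0], [[0, 0, 0], 0]])

```text
time_s: 23.38
tcp_pos: [0.5179, 0.3138, 0.0504]
ee_rot: [[1.0, 0.001, 0.002], [0.001, -1.0, 0.002], [0.002, -0.002, -1.0]]
wrist_force: [0.7, -0.3, -0.6]
gripper_width: 0.418
gripper_force: 29.5
```

>>> apply_moves(moves=[[[0, 0, 0.007], 0], [[0, 0, 0.004], 0], [[0, 0, 0.003], 0], [[0, 0, 0.001], 0], [[0, 0, 0], 0]])

```text
time_s: 23.8
tcp_pos: [0.5167, 0.3129, 0.0338]
ee_rot: [[1.0, 0.0, -0.0], [0.0, -1.0, -0.0], [-0.0, 0.0, -1.0]]
wrist_force: [0.1, 0.5, -0.8]
gripper_width: 0.42
gripper_force: 29.5
```

>>> apply_moves(moves=[[[0, 0, 0], 0], [[0, 0, 0], 0]])

```text
time_s: 23.97
tcp_pos: [0.517, 0.3132, 0.0343]
ee_rot: [[1.0, 0.001, 0.0], [0.001, -1.0, 0.0], [0.0, -0.0, -1.0]]
wrist_force: [-1.0, 0.2, -0.9]
gripper_width: 0.421
gripper_force: 29.5
```

>>> apply_moves(moves=[[[0, 0, 0], 0], [[0, 0, 0], 0], [[0, 0, 0], 0], [[0, 0, -0.03], 0], [[0, 0, -0.04], 0]], hand=0.065)

```text
time_s: 24.38
tcp_pos: [0.5146, 0.3111, 0.101]
ee_rot: [[1.0, -0.0, -0.007], [-0.0, -1.0, -0.006], [-0.007, 0.006, -1.0]]
wrist_force: [1.7, 1.3, 0.6]
gripper_width: 0.697
gripper_force: 0.0
```

>>> apply_moves(moves=[[[0, 0, -0.04], 0], [[0, 0, -0.01], 0], [[0.015, 0.0352, 0], 0], [[0.015, 0.0352, 0], 0], [[0.015, 0.0352, 0], 0]])

```text
time_s: 24.8
tcp_pos: [0.5621, 0.2071, 0.1548]
ee_rot: [[1.0, 0.003, 0.001], [0.003, -1.0, 0.001], [0.001, -0.001, -1.0]]
wrist_force: [1.1, -0.2, -0.5]
gripper_width: 0.744
gripper_force: 0.0
```

>>> apply_moves(moves=[[[0.015, 0.0352, 0], 0], [[0.015, 0.0352, 0], 0], [[0, 0, 0], 6.4], [[0, 0, 0], 6.4], [[0, 0, 0], 6.4]], hand=0.082)

```text
time_s: 25.22
tcp_pos: [0.5922, 0.136, 0.154]
ee_rot: [[0.942, -0.336, 0.0], [-0.336, -0.942, 0.0], [0.0, -0.0, -1.0]]
wrist_force: [0.5, -0.7, -0.5]
gripper_width: 0.933
gripper_force: 0.0
```

>>> apply_moves(moves=[[[0, 0, 0], 6.4], [[0, 0, 0], 6.4], [[0, 0, 0], 6.4], [[0, 0, 0], 6.4], [[0, 0, 0], 6.4]])

```text
time_s: 25.63
tcp_pos: [0.5919, 0.1371, 0.1541]
ee_rot: [[0.623, -0.782, 0.0], [-0.782, -0.623, 0.0], [-0.0, -0.0, -1.0]]
wrist_force: [0.5, 0.5, -0.6]
gripper_width: 0.941
gripper_force: 0.0
```

>>> apply_moves(moves=[[[0, 0, 0], 6.4], [[0, 0, 0], 0], [[0, 0, 0], 0], [[0, 0, 0], 0]])

```text
time_s: 25.97
tcp_pos: [0.5919, 0.1372, 0.1541]
ee_rot: [[0.538, -0.843, 0.0], [-0.843, -0.538, 0.0], [0.0, -0.0, -1.0]]
wrist_force: [-0.7, -0.2, -0.1]
gripper_width: 0.944
gripper_force: 0.0
```

```bash
python3 - <<'E'
from h import *
p=imaging.capture("wrist");s=r.sense();print(s["tcp_pos"],s["ee_rot"],s["gripper_width"],s["time_s"])
f=p["frame"].copy();a=np.radians(32.3);R=np.array([[np.cos(a),-np.sin(a)],[np.sin(a),np.cos(a)]])
for c in[(1,1),(1,-1),(-1,-1),(-1,1),(0,0)]:
  u=proj(p,[*(R@(np.array(c)*[.025,.03])+[.592,.1374]),.018]);cv2.circle(f,tuple(int(v) for v in u),2,(255,0,0),-1)
g=imaging.capture("scene")["frame"]
cv2.imwrite("pics/s8.png",np.hstack([f[:300],cv2.resize(g[150:320,360:500],(240,300))]))
E
```

```text
[0.59192604 0.13716512 0.1540508 ] [[ 5.37918100e-01 -8.42997101e-01  7.61113700e-05]
 [-8.42997104e-01 -5.37918099e-01  2.70818263e-05]
 [ 1.81117824e-05 -7.87294691e-05 -9.99999997e-01]] 0.947457975001333 26.0167
```

View pics/s8.png

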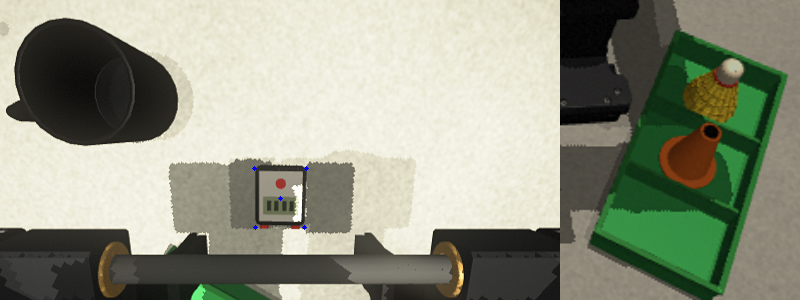

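The predicted corners (255–305, 168–227) coincide with the stopwatch, so its pose is confirmed. The cone stands in the middle compartment.

>>> apply_moves(moves=[[[0, 0, 0.035], 0], [[0, 0, 0.04], 0], [[0, 0, 0.04], 0], [[0, 0, 0.015], 0], [[0, 0, 0], 0]])

```text
time_s: 26.48
tcp_pos: [0.5886, 0.1356, 0.0192]
ee_rot: [[0.536, -0.844, -0.009], [-0.844, -0.536, -0.004], [-0.001, 0.01, -1.0]]
wrist_force: [0.4, -0.5, -0.2]
gripper_width: 0.942
gripper_force: 0.0
```

>>> apply_moves(moves=[[[0, 0, 0], 0], [[0, 0, 0.008], 0], [[0, 0, 0.006], 0], [[0, 0, 0.003], 0], [[0, 0, 0], 0]])

```text
time_s: 26.9
tcp_pos: [0.5918, 0.1371, 0.0071]
ee_rot: [[0.536, -0.844, 0.0], [-0.844, -0.536, 0.0], [-0.0, -0.0, -1.0]]
wrist_force: [-0.9, -0.0, 0.4]
gripper_width: 0.94
gripper_force: 0.0
```

>>> apply_moves(moves=[[[0, 0, 0], 0], [[0, 0, 0], 0]])

```text
time_s: 27.07
tcp_pos: [0.5923, 0.1373, 0.0076]
ee_rot: [[0.536, -0.844, 0.001], [-0.844, -0.536, 0.0], [0.0, -0.001, -1.0]]
wrist_force: [0.7, 0.9, 0.9]
gripper_width: 0.94
gripper_force: 0.0
```

>>> apply_moves(moves=[[[0, 0, 0.001], 0], [[0, 0, 0], 0], [[0, 0, 0], 0], [[0, 0, 0], 0], [[0, 0, 0], 0]], hand=0.035)

```text
time_s: 27.48
tcp_pos: [0.592, 0.1372, 0.0061]
ee_rot: [[0.536, -0.844, 0.0], [-0.844, -0.536, 0.0], [0.0, -0.0, -1.0]]
wrist_force: [0.3, -0.2, -0.1]
gripper_width: 0.649
gripper_force: 0.0
```

>>> apply_moves(moves=[[[0, 0, 0], 0], [[0, 0, 0], 0], [[0, 0, 0], 0], [[0, 0, 0], 0]])

```text
time_s: 27.82
tcp_pos: [0.592, 0.1372, 0.0061]
ee_rot: [[0.536, -0.844, 0.0], [-0.844, -0.536, 0.0], [0.0, -0.0, -1.0]]
wrist_force: [0.6, 0.7, 0.8]
gripper_width: 0.57
gripper_force: 30.0
```

>>> apply_moves(moves=[[[0, 0, -0.02], 0], [[0, 0, -0.035], 0], [[0, 0, -0.035], 0], [[0, 0, -0.035], 0], [[0, 0, 0], -6.4]])

```text
time_s: 28.23
tcp_pos: [0.5964, 0.1386, 0.1394]
ee_rot: [[0.63, -0.777, 0.014], [-0.777, -0.63, 0.005], [0.005, -0.014, -1.0]]
wrist_force: [1.2, 1.2, 1.3]
gripper_width: 0.571
gripper_force: 30.0
```

>>> apply_moves(moves=[[[0, 0, 0], -6.4], [[0, 0, 0], -6.4], [[0, 0, 0], -6.4], [[0, 0, 0], -6.4], [[0, 0, 0], -6.4]])

```text
time_s: 28.65
tcp_pos: [0.5916, 0.1371, 0.1309]
ee_rot: [[0.946, -0.323, -0.001], [-0.323, -0.946, -0.0], [-0.001, 0.0, -1.0]]
wrist_force: [0.3, 0.1, -0.8]
gripper_width: 0.569
gripper_force: 30.0
```

>>> apply_moves(moves=[[[0, 0, 0], -6.4], [[0, 0, 0], -6.4], [[0, 0, 0], -6.4], [[0.0038, -0.0353, 0], 0], [[0.0038, -0.0353, 0], 0]])

```text
time_s: 29.07
tcp_pos: [0.5993, 0.2069, 0.1311]
ee_rot: [[1.0, -0.003, -0.001], [-0.003, -1.0, -0.0], [-0.001, 0.0, -1.0]]
wrist_force: [1.3, -0.5, 0.1]
gripper_width: 0.571
gripper_force: 30.0
```

>>> apply_moves(moves=[[[0.0038, -0.0353, 0], 0], [[0.0038, -0.0353, 0], 0], [[0.0038, -0.0353, 0], 0], [[0, 0, 0], 0], [[0, 0, 0], 0]])

```text
time_s: 29.48
tcp_pos: [0.6102, 0.3155, 0.13]
ee_rot: [[1.0, 0.003, -0.001], [0.003, -1.0, -0.001], [-0.001, 0.001, -1.0]]
wrist_force: [0.4, -0.5, -1.0]
gripper_width: 0.574
gripper_force: 30.0
```

```bash
python3 - <<'E'
from h import *
p=imaging.capture("wrist");s=r.sense();print(s["tcp_pos"],s["ee_rot"][0],s["gripper_width"],s["time_s"])
g=imaging.capture("scene")["frame"]
cv2.imwrite("pics/s9.png",np.hstack([p["frame"][:300],cv2.resize(g[150:320,360:500],(240,300))]))
E
```

```text
[0.61017766 0.3139969  0.13015149] [ 0.99999764  0.00157515 -0.00149803] 0.5726123014095865 29.5333
```

View pics/s9.png

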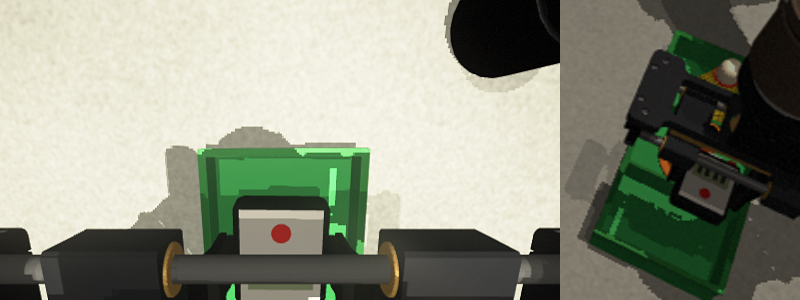

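The stopwatch is held level, display up, over the far compartment.

>>> apply_moves(moves=[[[0, 0, 0.03], 0], [[0, 0, 0.03], 0], [[0, 0, 0.025], 0], [[0, 0, 0.018], 0], [[0, 0, 0.004], 0]])

```text
time_s: 30.0
tcp_pos: [0.6086, 0.3103, 0.0201]
ee_rot: [[1.0, -0.002, -0.007], [-0.002, -1.0, -0.004], [-0.007, 0.004, -1.0]]
wrist_force: [-1.1, -1.0, -1.4]
gripper_width: 0.57
gripper_force: 30.0
```

>>> apply_moves(moves=[[[0, 0, 0], 0], [[0, 0, 0], 0], [[0, 0, 0], 0]])

```text
time_s: 30.25
tcp_pos: [0.6121, 0.314, 0.0262]
ee_rot: [[1.0, 0.0, 0.003], [0.0, -1.0, 0.002], [0.003, -0.002, -1.0]]
wrist_force: [-0.3, 0.1, -0.3]
gripper_width: 0.574
gripper_force: 30.0
```

>>> apply_moves(moves=[[[0, 0, 0.006], 0], [[0, 0, 0.004], 0], [[0, 0, 0.002], 0], [[0, 0, 0.001], 0], [[0, 0, 0], 0]])

```text
time_s: 30.67
tcp_pos: [0.6106, 0.3136, 0.0107]
ee_rot: [[1.0, 0.001, -0.001], [0.001, -1.0, -0.0], [-0.001, 0.0, -1.0]]
wrist_force: [0.7, -0.1, 0.3]
gripper_width: 0.57
gripper_force: 30.0
```

>>> apply_moves(moves=[[[0, 0, 0.001], 0], [[0, 0, 0], 0], [[0, 0, 0], 0]])

```text
time_s: 30.92
tcp_pos: [0.6109, 0.3138, 0.0101]
ee_rot: [[1.0, 0.001, 0.0], [0.001, -1.0, 0.0], [0.0, -0.0, -1.0]]
wrist_force: [-0.7, -0.4, 1.0]
gripper_width: 0.574
gripper_force: 30.0
```

Release, rise and move clear.

>>> apply_moves(moves=[[[0, 0, 0], 0], [[0, 0, 0], 0], [[0, 0, 0], 0], [[0, 0, -0.02], 0], [[0, 0, -0.03], 0]], hand=0.068)

```text
time_s: 31.33
tcp_pos: [0.6086, 0.3121, 0.0568]
ee_rot: [[1.0, -0.0, -0.007], [-0.0, -1.0, -0.005], [-0.007, 0.005, -1.0]]
wrist_force: [0.5, 0.2, 0.0]
gripper_width: 0.767
gripper_force: 0.0
```

>>> apply_moves(moves=[[[0, 0, -0.04], 0], [[0, 0, -0.04], 0], [[0, 0, -0.04], 0], [[0, 0, -0.03], 0], [[-0.02, 0.035, 0], 0]])

```text
time_s: 31.75
tcp_pos: [0.5974, 0.2848, 0.2186]
ee_rot: [[1.0, 0.005, 0.018], [0.005, -1.0, 0.01], [0.018, -0.01, -1.0]]
wrist_force: [2.0, -0.3, 1.8]
gripper_width: 0.782
gripper_force: 0.0
```

>>> apply_moves(moves=[[[-0.02, 0.035, 0], 0], [[-0.02, 0.035, 0], 0], [[-0.02, 0.035, 0], 0], [[0, 0.035, 0], 0], [[0, 0.035, 0], 0]])

```text
time_s: 32.17
tcp_pos: [0.5297, 0.1022, 0.211]
ee_rot: [[1.0, 0.002, 0.001], [0.002, -1.0, 0.001], [0.001, -0.001, -1.0]]
wrist_force: [0.1, -0.1, 0.1]
gripper_width: 0.782
gripper_force: 0.0
```

>>> apply_moves(moves=[[[0, 0, 0], 0], [[0, 0, 0], 0], [[0, 0, 0], 0], [[0, 0, 0], 0], [[0, 0, 0], 0]])

```text
time_s: 32.58
tcp_pos: [0.5311, 0.1046, 0.2099]
ee_rot: [[1.0, 0.002, -0.0], [0.002, -1.0, 0.0], [-0.0, -0.0, -1.0]]
wrist_force: [0.1, 0.3, -0.5]
gripper_width: 0.781
gripper_force: 0.0
```

```bash
python3 - <<'E'
from h import *
s=r.sense();print(s["tcp_pos"],s["time_s"])
g=imaging.capture("scene")["frame"];t=imaging.capture("top")["frame"]
cv2.imwrite("pics/s10.png",np.hstack([cv2.resize(g[50:330,90:510],(480,320)),cv2.resize(t[80:330,90:480],(320,205)).repeat(1,0) if 0 else cv2.resize(t[160:330,90:190],(188,320))]))
E
```

```text
[0.53108832 0.10460757 0.20988396] 32.5833
```

View pics/s10.png

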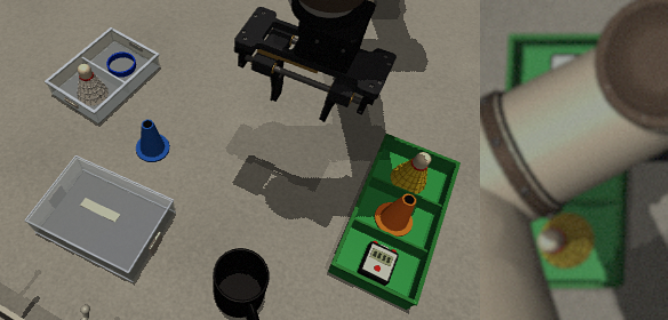

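All five things are in separate compartments, upright or flat, and the lid, mug and blue cone have not moved. Handing in.

```bash
python3 -c "
from station import r
print(r.finish_job())"
```

```text
the job is handed in; nothing more can be done
None
```

Both kits are made up and handed in at about 33 s: white shuttlecock and wristband in the clear box, yellow shuttlecock, orange cone and stopwatch in the green tray, each in its own compartment in the last camera views; no verdict was returned.

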